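# Dot-mark the square mould insert

### The arm

A 6-joint arm with a two-finger parallel gripper is mounted at the origin on the work surface. World frame = base frame: x ahead of the robot, y to its left, z up, the work surface at z = 0. Lengths are in m, angles in rad, forces in N, time in s.
With the tool pointing down it reaches from about 0.225 to 0.875 m from the base axis. Payload 3.4 kg.
Tool frame: the origin (TCP) lies where the fingers leave the gripper's body, on its centre line; the fingertips stand 73 mm ahead of it and the grasp point (between the pads) lies 54 mm ahead of it (manip.pinch_z is the distance from the TCP to the grasp point, in m); z points along the fingers, y is the line along which they close (so a half turn about z gives the same grasp; the last joint's range is limited). The gripper opens to 85 mm and grips with 20 to 120 N. Pads are 22 mm wide; open, the fingers measure 114 mm over their backs; the gripper's body (76 mm by 85 mm) begins 54 mm behind the grasp point. The pads swing forward as they close: fully open they stand 13 mm farther back than shut.
Start: joints at [1.091, 0.276, 1.505, -0, 1.361, -0.121], TCP at [0.202, 0.538, 0.304] pointing down, gripper open.
Joint ranges: [-2.89, 2.89], [-0.75, 2.08], [0.22, 2.7], [-1.18, 4.32], [0.11, 2.71], [-2.7, 2.7]. Speed limits (rad/s): [2.57, 2.57, 3.14, 3.14, 3.14, 3.14].

### API

Orientations are given as a unit quaternion [w, x, y, z].
In Python, from rig import readout, imaging, manip gives the robot as it stands. The module is installed in compiled form; this text tells all that it offers.
- The arm moves only by the tool servo_tool, never from a script. Its argument "moves" is a list of rows, each an object with "dp": the shift along the tool's x, y, z in units of 0.2 m (1.0 is 0.2 m), a list of three; "delta_rot": the turn, a rotation vector about the tool's x, y, z in units of 0.1 rad (1.0 is 0.1 rad), a list of three; "fingers": the opening, from 0 (shut) to 1 (fully open). In form: [{"dp": [dx, dy, dz], "delta_rot": [wx, wy, wz], "fingers": fingers}, ...]. A call has 1 to 5 rows; each row shifts and turns the commanded pose from where the row before left it, along the tool's axes as they then stand; what a row does not reach is not made up. A row lasts 1/10 s, in which the tool goes at most 50 mm and 8.59 degrees, less where a joint would pass 70% of its speed; a pose out of reach is approached as far as the arm can. A call with a number of a shift or a turn outside -1 to 1 is refused whole. A call with a gripper value outside its range is refused whole. The fingers move at their own pace and stop on an object; "force" is the grip in N (left out, the last holds). Time passes only in rows, so rows that do not move let the fingers close. It gives the time, the measured TCP pose, the force, the opening and the grip force at its end, in the units of the state.
- readout.get_state(): the state, without advancing time (a new reading comes with each control period).
- imaging.get_image(name): name is "side" or "top" or "wrist"; returns (picture, depth): 384x512x3 uint8, red, green, blue; 384x512 float32, m along the optical axis (not along the pixel's ray), 0 where there is no reading.
- imaging.calibration(name): a dict with "intrinsics" (3x3 intrinsics, pixels), "dist" ([k1, k2, p1, p2, k3] as OpenCV has them; the pictures are not rectified), "R" (3x3) and "t" (3): a world point X has camera coordinates R X + t; the wrist camera has in their place "hand_eye" (4x4, takes a point from camera to tool coordinates, whose origin is the TCP and whose axes are the flange's). Camera axes: x right, y down, z forward; pixel columns grow to the right and rows downward; lengths in m; the calibration is good to about 2 mm. A picture is of the moment at which its call begins: read the wrist's pose just before it. calibration takes no time and is no camera call.
- manip.sign_off(): hands the job in; it is judged then, once.
The state is a dict: "clock": time; "qpos": joint angles; "qd": joint speeds; "effort": joint torques, N m; "position": TCP position; "ee_rot": TCP orientation; "contact_force": force on the tool from outside, world axes, zero at the start; "moment": the same for the moment, N m; "width": finger opening in m; "gripper_force": force on a finger pad.
Only numpy, scipy, OpenCV 4.12 (cv2) and the standard library are available. Lean on these libraries where they do the work, as an engineer would, in place of code of your own. Each camera call takes 0.05 s, during which the arm holds its last target. There are 200 camera calls.

### The job

On the marking jig, slide the carriage along its rail until its plunger stands over the middle of the square insert, then press the plunger fully down to mark the insert and let it spring back up. Do not press the plunger down anywhere else, leave the carriage over the square insert, and leave the things lying around the jig alone.

Things in the scene. Friction and masses are not known exactly. Their poses are not given: they have to be found in the camera images.
- jig: dot-marking jig fixed to the bench: grey bed 150 (x) x 400 (y) x 12 mm, origin at the centre of its underside. On it, towards the robot (-x), a steel mould plate 75 x 330 mm, top 32 mm above the bench; behind, at x = +45 mm, a rail along the jig's y, top at 40 mm, with a stop block 58 mm high at each end. All heights are above the bench.
- carriage (a joint): position of the dark steel carriage on the rail, 0 to 0.26 m, growing along the jig's +y; the carriage centre is at jig y = value - 0.13. It stays where it is left (about 3 N of friction). Its saddle is 36 x 36 mm with its top at 65 mm; an arm 20 mm wide (heights 53 to 65 mm) reaches from it over the plate and holds the plunger.
- grip_top (a point): centre of the top of the carriage's black upright grip, at height 106 mm; the grip is 22 mm (jig x) x 18 mm (jig y) and rises 41 mm above the saddle. The plunger is 75 mm from it towards jig -x.
- plunger (a joint): how far the spring plunger is pressed down, 0 (up) to 0.006 m (fully down, about 5 N); it springs back up.
- plunger_top (a point): centre of the top of the plunger's round black head, 23 mm dia., at height 85 mm when up; the head's underside is at 73 mm, 8 mm above the arm. The marking pin is straight below it.
- insert_square: square steel insert 30 x 30 mm standing 5 mm proud of the mould plate (top at 37 mm), on the plunger's line of travel; origin at the centre of its underside on the plate. Fixed. The order of the three inserts along the plate varies.
- insert_round: round steel insert, 32 mm dia., 5 mm proud, otherwise the same
- insert_oblong: oblong steel insert 40 (jig x) x 16 mm (jig y), 5 mm proud, otherwise the same
- oil_bottle: bystander: white oil bottle, 56 mm dia., 150 mm tall; origin at the centre of its underside
- parts_bin: bystander: open blue bin 140 x 100 x 50 mm; origin at the centre of its underside
- screwdriver: bystander: screwdriver, 200 mm long, lying along its x axis; origin under its middle
- wrench: bystander: steel spanner, 180 mm long, 8 mm thick, lying along its x axis; origin under its middle

How it is judged:
On the way, in this order (a step that is already met when the one before it is completed fails the run):
1. the plunger, still up, stands over the middle of the square insert (horizontal distance between plunger_top and insert_square below 0.004 m and value of joint plunger below 0.0015 m and velocity of joint carriage between -0.01 and 0.01 m/s), for 0.2 s.
2. the plunger is pressed fully down there (horizontal distance between plunger_top and insert_square below 0.004 m and value of joint plunger above 0.005 m), for 0.05 s.
3. the plunger has sprung back up (value of joint plunger below 0.001 m), for 0.1 s.
At the end, for the whole second after the job is handed in: The carriage is at rest with the plunger's axis within 4 mm (horizontally) of the centre of the square insert, after the plunger has been pressed there at least 5 of its 6 mm and has sprung back to within 1 mm of its top position (horizontal distance between plunger_top and insert_square below 0.004 m and value of joint plunger below 0.001 m and velocity of joint carriage between -0.005 and 0.005 m/s); the robot touches nothing.
It fails at once if the plunger is pressed more than 3 mm down while it is more than 5 mm from the middle of the square insert (value of joint plunger above 0.003 m and horizontal distance between plunger_top and insert_square above 0.005 m).
It fails at once if the oil bottle is moved by more than 20 mm (distance of oil_bottle from where it was at the start of the episode above 0.02 m).
It fails at once if the parts bin is moved by more than 20 mm (distance of parts_bin from where it was at the start of the episode above 0.02 m).
It fails at once if the screwdriver is moved by more than 20 mm (distance of screwdriver from where it was at the start of the episode above 0.02 m).
It fails at once if the wrench is moved by more than 20 mm (distance of wrench from where it was at the start of the episode above 0.02 m).
It also fails if it takes over 48 s, if anything falls off the work surface, if the arm or the gripper's body presses on something with over 40 N, if the wrist force passes 120 N, or if a joint passes its speed limit or range.

## Working session

There is one attempt and no reset: what is moved stays moved. The work goes in short steps, Python scripts to look and compute and a tool call to move; the robot and the scene stay as the last step left them, time stands still between calls to the robot, and variables do not carry over. Pictures are saved under pics/ and viewed, at most 10 in all, crops included, and the job is handed in when it is done.

Besides the shell and the picture viewer there is one more tool, called after "Request:" as name(argument=value, ...), one argument or row to a line, values as JSON. servo_tool: Moves the arm, as the interface text tells. Its arguments: {"type":"object","properties":{"moves":{"type":"array"},"force":{"type":"number"}},"required":["moves"]}

```bash
mkdir -p pics; python3 - <<'E'
from rig import readout, imaging, manip
import cv2, numpy as np
s=readout.get_state(); print(s['clock'],s['position'],s['ee_rot'],s['width'],manip.pinch_z)
for n in ('top','side'):
    p,d=imaging.get_image(n); cv2.imwrite(f'pics/{n}0.png',p[:,:,::-1]); np.savez(f'{n}0.npz',p=p,d=d)
    c=imaging.calibration(n); print(n,c)
print(imaging.calibration('wrist'))
E
```

```text
0.0 [0.20173378 0.53802378 0.30303957] [-2.59645566e-04  1.78435664e-01  9.83951157e-01 -8.76041192e-04] 0.08542718539520036 0.0539
top {'intrinsics': array([[369.92564589,   0.        , 256.85828385],
       [  0.        , 369.92564589, 191.17585967],
       [  0.        ,   0.        ,   1.        ]]), 'dist': array([0.02400921, 0.        , 0.        , 0.        , 0.        ]), 'R': array([[-0.02861791, -0.99957441,  0.00565835],
       [-0.98278642,  0.02710279, -0.18274654],
       [ 0.18251541, -0.01079078, -0.98314378]]), 't': array([-0.02603678,  0.53794353,  1.16143605])}
side {'intrinsics': array([[423.46182927,   0.        , 255.08920547],
       [  0.        , 423.46182927, 191.84221808],
       [  0.        ,   0.        ,   1.        ]]), 'dist': array([-0.01709295,  0.        ,  0.        ,  0.        ,  0.        ]), 'R': array([[ 0.91787768, -0.39639596, -0.01925639],
       [-0.26268082, -0.57044891, -0.77819459],
       [ 0.29748841,  0.71934573, -0.62772794]]), 't': array([-0.50505422,  0.2038779 ,  1.14993319])}
{'intrinsics': array([[264.67252277,   0.        , 255.94741897],
       [  0.        , 264.67252277, 192.20272619],
       [  0.        ,   0.        ,   1.        ]]), 'dist': array([0.0113906, 0.       , 0.       , 0.       , 0.       ]), 'hand_eye': array([[ 6.54451309e-04, -9.65806519e-01, -2.59263072e-01,
         6.42515550e-02],
       [ 9.99999170e-01,  3.44450815e-04,  1.24112517e-03,
         5.51384455e-04],
       [-1.10938340e-03, -2.59263669e-01,  9.65805943e-01,
        -7.00828505e-02],
       [ 0.00000000e+00,  0.00000000e+00,  0.00000000e+00,
         1.00000000e+00]])}
```

View pics/top0.png

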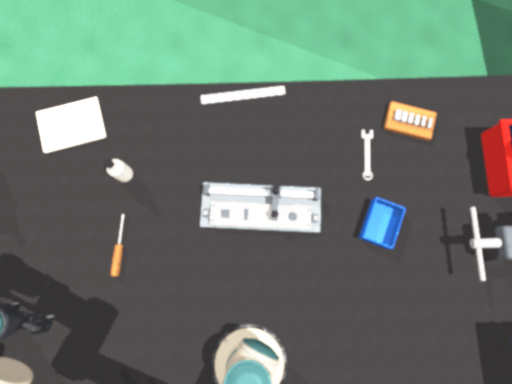

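View pics/side0.png

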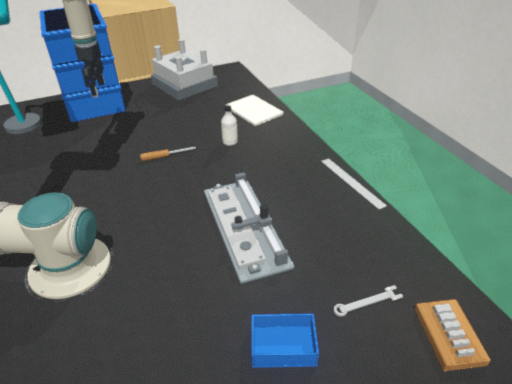

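The top view shows the jig around (261,207), with the rail on the far side. The inserts are near (225,213), (245,213) and (293,215), and the carriage is at about (275,200). The side view agrees. The bin, spanner, bottle and screwdriver are all well clear of the jig.

```bash
cat > h.py <<'E'
import numpy as np, cv2
from rig import readout, imaging, manip
from scipy.spatial.transform import Rotation as Ro
def cam(n,s=None):
    c=imaging.calibration(n)
    if n=='wrist':
        q=s['ee_rot']; T=np.eye(4); T[:3,:3]=Ro.from_quat([q[1],q[2],q[3],q[0]]).as_matrix(); T[:3,3]=s['position']
        M=np.linalg.inv(T@c['hand_eye']); return c['intrinsics'],c['dist'],M[:3,:3],M[:3,3]
    return c['intrinsics'],c['dist'],c['R'],c['t']
def ray(C,uv):
    K,D,R,t=C; uv=np.array(uv,float).reshape(-1,1,2)
    n=cv2.undistortPoints(uv,K,D).reshape(-1,2); d=np.c_[n,np.ones(len(n))]@R
    return -R.T@t,d
def onplane(C,uv,z):
    o,d=ray(C,uv); return o+d*((z-o[2])/d[:,2])[:,None]
def proj(C,X):
    K,D,R,t=C; return cv2.projectPoints(np.array(X,float).reshape(-1,1,3),cv2.Rodrigues(R)[0],t,K,D)[0].reshape(-1,2)
def tri(C1,u1,C2,u2):
    o1,d1=ray(C1,u1);o2,d2=ray(C2,u2);d1=d1[0];d2=d2[0]
    a=np.linalg.lstsq(np.c_[d1,-d2],o2-o1,rcond=None)[0]
    p,q=o1+a[0]*d1,o2+a[1]*d2; return (p+q)/2,np.linalg.norm(p-q)
E
python3 - <<'E'
from h import *
C=cam('top'); p=np.load('top0.npz')['p']
# jig bed: bright region around (261,207)
g=cv2.cvtColor(p,cv2.COLOR_RGB2GRAY); m=(g>90).astype(np.uint8); m=cv2.morphologyEx(m,cv2.MORPH_CLOSE,np.ones((5,5)))
n,l,st,ce=cv2.connectedComponentsWithStats(m); k=l[222,262]; print(st[k])
c=cv2.findContours((l==k).astype(np.uint8),0,2)[0][0]; r=cv2.minAreaRect(c); b=cv2.boxPoints(r); print(b); print(onplane(C,b,.012))
for u in [(225,213),(245,213),(293,215)]: print(onplane(C,u,.037))
print(onplane(C,(275,188),.106),onplane(C,(275,210),.085))
cv2.imwrite('pics/c.png',cv2.resize(p[170:245,190:335,::-1],None,fx=5,fy=5,interpolation=cv2.INTER_CUBIC))
s=readout.get_state(); print(proj(cam('wrist',s),[[.47,-.03,.04]]))
E
```

```text
[ 199  181  124   53 5752]
[[198.30995 227.49095]
 [200.56337 180.1697 ]
 [323.14258 186.00679]
 [320.88916 233.32805]]
[[ 0.42707753  0.15573896  0.012     ]
 [ 0.58719893  0.14819662  0.012     ]
 [ 0.55559962 -0.26648928  0.012     ]
 [ 0.39641479 -0.24918276  0.012     ]]
[[0.46965542 0.0649453  0.037     ]]
[[ 4.67819517e-01 -4.17846236e-04  3.70000000e-02]]
[[ 0.45687626 -0.15716118  0.037     ]]
[[ 0.53506413 -0.09747619  0.106     ]] [[ 0.46862526 -0.09610672  0.085     ]]
[[ -3.98101419 435.61826266]]
```

View pics/c.png

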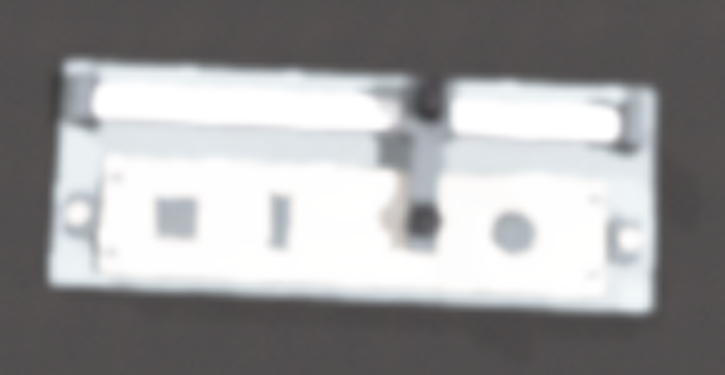

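The crop shows the square insert at the left end, crop pixel (176,217), which is top-view pixel (225.2,213.4). The oblong is next, then the carriage, and the round insert is at the right. The jig's yaw is about -0.076 rad, and the carriage has to go about +0.16 m in y. I'm moving the wrist camera over the jig.

Request:
servo_tool(
  moves=[
    {"dp": [-0.14, -0.139, 0.018], "delta_rot": [0, 0, 0], "fingers": 1},
    {"dp": [-0.14, -0.139, 0.018], "delta_rot": [0, 0, 0], "fingers": 1},
    {"dp": [-0.14, -0.139, 0.018], "delta_rot": [0, 0, 0], "fingers": 1},
    {"dp": [-0.14, -0.139, 0.018], "delta_rot": [0, 0, 0], "fingers": 1},
    {"dp": [-0.14, -0.139, 0.018], "delta_rot": [0, 0, 0], "fingers": 1},
  ],
)

```text
clock: 0.6
position: [0.2844, 0.3575, 0.2854]
ee_rot: [-0.0, 0.178, 0.984, -0.0]
contact_force: [1.2, -0.1, 1.0]
width: 0.0853
gripper_force: 0.0
```

Request:
servo_tool(
  moves=[
    {"dp": [-0.14, -0.139, 0.018], "delta_rot": [0, 0, 0], "fingers": 1},
    {"dp": [-0.14, -0.139, 0.018], "delta_rot": [0, 0, 0], "fingers": 1},
    {"dp": [-0.14, -0.139, 0.018], "delta_rot": [0, 0, 0], "fingers": 1},
    {"dp": [-0.14, -0.139, 0.018], "delta_rot": [0, 0, 0], "fingers": 1},
    {"dp": [-0.14, -0.139, 0.018], "delta_rot": [0, 0, 0], "fingers": 1},
  ],
)

```text
clock: 1.1
position: [0.3666, 0.1782, 0.2676]
ee_rot: [-0.0, 0.178, 0.984, 0.0]
contact_force: [-0.0, 0.1, 0.1]
width: 0.0855
gripper_force: 0.0
```

Request:
servo_tool(
  moves=[
    {"dp": [-0.14, -0.139, 0.018], "delta_rot": [0, 0, 0], "fingers": 1},
    {"dp": [-0.14, -0.139, 0.018], "delta_rot": [0, 0, 0], "fingers": 1},
    {"dp": [-0.14, -0.139, 0.018], "delta_rot": [0, 0, 0], "fingers": 1},
    {"dp": [-0.14, -0.139, 0.018], "delta_rot": [0, 0, 0], "fingers": 1},
    {"dp": [-0.14, -0.139, 0.018], "delta_rot": [0, 0, 0], "fingers": 1},
  ],
)

```text
clock: 1.6
position: [0.4489, -0.0011, 0.2495]
ee_rot: [-0.0, 0.179, 0.984, 0.0]
contact_force: [-0.2, 0.0, 0.7]
width: 0.0853
gripper_force: 0.0
```

Request:
servo_tool(
  moves=[
    {"dp": [0, 0, 0], "delta_rot": [0, 0, -0.95], "fingers": 1},
    {"dp": [0, 0, 0], "delta_rot": [0, 0, -0.95], "fingers": 1},
    {"dp": [0, 0, 0], "delta_rot": [0, 0, -0.93], "fingers": 1},
    {"dp": [0, 0, 0], "delta_rot": [0, 0, 0], "fingers": 1},
    {"dp": [0, 0, 0], "delta_rot": [0, 0, 0], "fingers": 1},
  ],
)

```text
clock: 2.1
position: [0.4486, 0.0005, 0.2497]
ee_rot: [-0.0, 0.039, 0.999, 0.0]
contact_force: [-0.6, -0.1, -0.3]
width: 0.0854
gripper_force: 0.0
```

```bash
python3 - <<'E'
from h import *
import pickle
s=readout.get_state(); p,d=imaging.get_image('wrist'); print(s['clock'],s['position'],s['ee_rot'],s['qd'].max() if hasattr(s['qd'],'max') else s['qd'])
pickle.dump((s,p,d),open('w1.pkl','wb')); cv2.imwrite('pics/w1.png',p[:,:,::-1])
E
```

```text
2.1 [0.44856023 0.00051073 0.24969084] [-2.43476628e-04  3.88493124e-02  9.99245048e-01  6.89749809e-05] 0.0041860011893525405
```

View pics/w1.png

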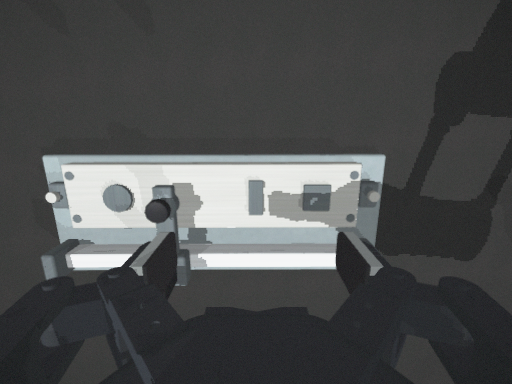

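The wrist view shows the round insert at (117,198), the plunger head at (157,211), the oblong at (256,197) and the square at (317,197). The left finger hides the grip. I'll shift towards the robot for a second view.

Request:
servo_tool(
  moves=[
    {"dp": [0.2, -0.1, 0], "delta_rot": [0, 0, 0], "fingers": 1},
    {"dp": [0.2, -0.1, 0], "delta_rot": [0, 0, 0], "fingers": 1},
    {"dp": [0, 0, 0], "delta_rot": [0, 0, 0], "fingers": 1},
    {"dp": [0, 0, 0], "delta_rot": [0, 0, 0], "fingers": 1},
  ],
)

```text
clock: 2.55
position: [0.3655, -0.0334, 0.2502]
ee_rot: [0.001, 0.039, 0.999, -0.0]
contact_force: [0.9, 0.1, 1.5]
width: 0.0851
gripper_force: 0.0
```

```bash
python3 - <<'E'
from h import *
import pickle
s=readout.get_state(); p,d=imaging.get_image('wrist'); print(s['clock'],s['position'],s['ee_rot'])
pickle.dump((s,p,d),open('w2.pkl','wb')); cv2.imwrite('pics/w2.png',p[:,:,::-1])
E
```

```text
2.55 [ 0.36554914 -0.03341012  0.25017835] [ 7.54813531e-04  3.88988688e-02  9.99242867e-01 -3.82082928e-05]
```

View pics/w2.png

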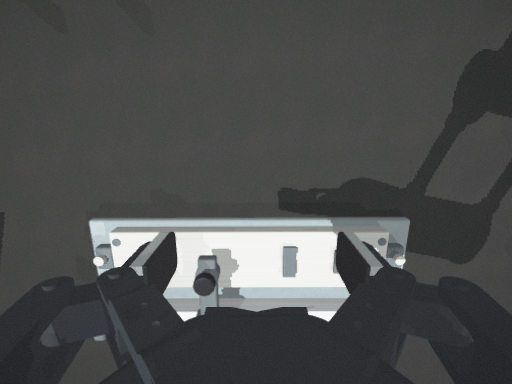

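In this view the plunger head is at (206,283) and the oblong at (289,261). The fingers hide the square and the grip. The camera needs to go the other way, over the rail.

Request:
servo_tool(
  moves=[
    {"dp": [-0.2, 0, 0], "delta_rot": [0, 0, 0], "fingers": 1},
    {"dp": [-0.2, 0, 0], "delta_rot": [0, 0, 0], "fingers": 1},
    {"dp": [-0.2, 0, 0], "delta_rot": [0, 0, 0], "fingers": 1},
    {"dp": [-0.2, 0, 0], "delta_rot": [0, 0, 0], "fingers": 1},
    {"dp": [0, 0, 0], "delta_rot": [0, 0, 0], "fingers": 1},
  ],
)

```text
clock: 3.1
position: [0.5323, -0.0457, 0.2494]
ee_rot: [0.003, 0.037, 0.999, -0.0]
contact_force: [-1.8, -0.3, -0.6]
width: 0.0854
gripper_force: 0.0
```

Request:
servo_tool(
  moves=[
    {"dp": [0, 0, 0], "delta_rot": [0, 0, 0], "fingers": 1},
  ],
)

```text
clock: 3.2
position: [0.5269, -0.045, 0.249]
ee_rot: [-0.001, 0.037, 0.999, 0.0]
contact_force: [-1.1, 0.1, 0.4]
width: 0.0851
gripper_force: 0.0
```

```bash
python3 - <<'E'
from h import *
import pickle
s=readout.get_state(); p,d=imaging.get_image('wrist'); print(s['clock'],s['position'],s['ee_rot'])
pickle.dump((s,p,d),open('w3.pkl','wb')); cv2.imwrite('pics/w3.png',p[:,:,::-1])
E
```

```text
3.2 [ 0.52685388 -0.04496292  0.24898563] [-6.98141328e-04  3.74377040e-02  9.99298690e-01  2.42532474e-04]
```

View pics/w3.png

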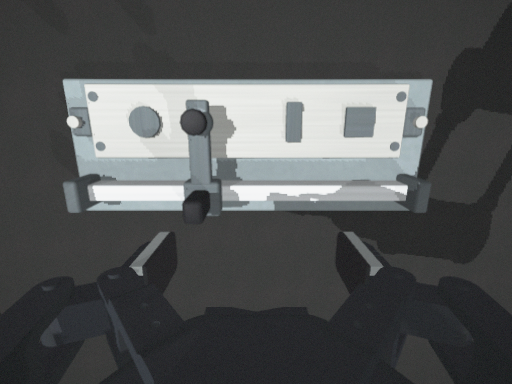

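Here everything is visible: the round insert (145,122), plunger head (193,122), oblong (294,121), square (360,122), saddle (203,197), and the grip with its top face near (195,213). Next I'll measure these with masks in both views.

```bash
python3 - <<'E'
from h import *
import pickle
def blob(p,seed,lo,hi,box,k=3):
    g=cv2.GaussianBlur(cv2.cvtColor(p,cv2.COLOR_RGB2GRAY),(3,3),0); x0,y0,x1,y1=box
    m=np.zeros(g.shape,np.uint8); m[y0:y1,x0:x1]=((g>=lo)&(g<=hi))[y0:y1,x0:x1]
    m=cv2.morphologyEx(m,cv2.MORPH_OPEN,np.ones((k,k)))
    n,l,st,ce=cv2.connectedComponentsWithStats(m); i=l[seed[1],seed[0]]
    if i==0: print('seed',seed,g[seed[1],seed[0]]); return None
    c=max(cv2.findContours((l==i).astype(np.uint8),0,2)[0],key=cv2.contourArea)
    return c,st[i],cv2.minAreaRect(c),cv2.minEnclosingCircle(c)
V={k:pickle.load(open(k+'.pkl','rb')) for k in('w1','w3')}
C={k:cam('wrist',V[k][0]) for k in V}
g3=cv2.cvtColor(V['w3'][1],cv2.COLOR_RGB2GRAY);g1=cv2.cvtColor(V['w1'][1],cv2.COLOR_RGB2GRAY)
print('row122',g3[122,330:392:2]); print('row121 head',g3[122,176:214:2]); print('w1 sq',g1[190,296:340:2],g1[180:216:2,308]);print('w1 head',g1[211,140:176:2])
print('grip col195',g3[186:228:2,195],'row213',g3[213,176:226:2])
sq3=blob(V['w3'][1],(360,115),40,135,(335,100,385,145)); sq1=blob(V['w1'][1],(308,190),25,95,(295,178,337,218))
for n,b in (('sq3',sq3),('sq1',sq1)):
    if b: print(n,b[1],b[2])
h3=blob(V['w3'][1],(193,122),0,35,(170,100,220,150)); h1=blob(V['w1'][1],(157,211),0,35,(135,190,185,235))
for n,b in (('h3',h3),('h1',h1)):
    if b: print(n,b[1],b[3])
if sq3 and sq1: print('SQ',tri(C['w1'],sq1[2][0],C['w3'],sq3[2][0]), onplane(C['w3'],sq3[2][0],.037),onplane(C['w1'],sq1[2][0],.037))
if h3 and h1: print('HEAD',tri(C['w1'],h1[3][0],C['w3'],h3[3][0]), onplane(C['w3'],h3[3][0],.085),onplane(C['w1'],h1[3][0],.085))
# plate edges -> yaw
pl=blob(V['w3'][1],(240,100),150,255,(60,80,440,170))
if pl: 
    c=pl[0]; print(pl[1],pl[2]); b=onplane(C['w3'],cv2.boxPoints(pl[2]),.032); print(b)
im=np.hstack([cv2.resize(V['w3'][1][90:150,170:230],None,fx=5,fy=5),cv2.resize(V['w3'][1][175:235,170:230],None,fx=5,fy=5)])
im=np.vstack([im,np.hstack([cv2.resize(V['w3'][1][95:145,335:385],(300,300)),cv2.resize(V['w1'][1][172:222,290:340],(300,300))])]); cv2.imwrite('pics/d.png',im[:,:,::-1])
E
```

```text
row122 [229 228 230 229 229 229 215 175 121 131 131 129 131 127 130 130 128 127
 127 129 129 129 127 226 225 225 226 226 224 224 224]
row121 head [221 222 103  75  83  82  80  83  82  80  75  73  69  65  50  29  83  83
  69]
w1 sq [233 234 227 217 122 136 135 135 136 139 136 136 135 136 134 137 135 129
 233 233 153 151] [224 220 161 136 137 135 125  86  88  85  85  88  92  89  89 104 153 148]
w1 head [227 221 178  63  65  62  66  68  67  65  61  61  63  55  39  57  87  82]
grip col195 [127 126  72  31  33  32  37  37  49  60  65  60  63  63  62  61  57  56
  55  60  61] row213 [ 62  61  61  59  55  65  64  65  64  63  61  53  47  37  33  38 104 110
  85  85  85  84  69  63  62]
seed (308, 190) 136
sq3 [344 108  31  28 796] ((359.0, 121.5), (27.0, 30.0), 90.0)
seed (193, 122) 80
seed (157, 211) 66
[   63    80   369    90 25237] ((247.0, 124.5), (89.0, 368.0), 90.0)
[[ 0.40927024 -0.22922222  0.032     ]
 [ 0.43644786  0.13849385  0.032     ]
 [ 0.52763921  0.14743886  0.032     ]
 [ 0.49779394 -0.25304918  0.032     ]]
```

View pics/d.png

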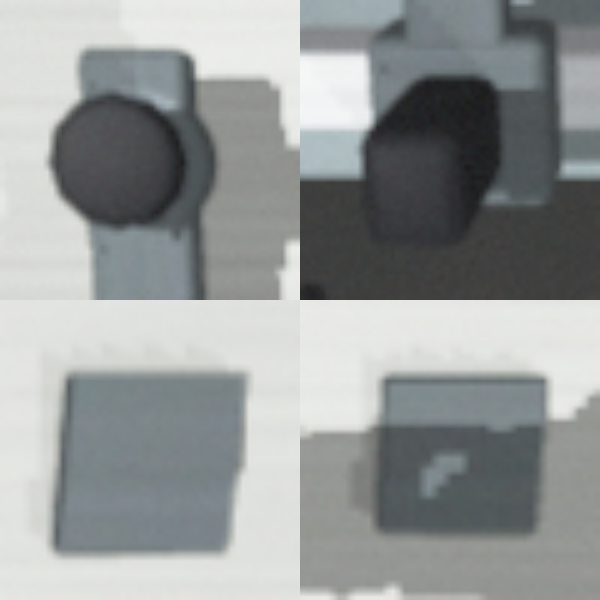

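The enlarged crops give the head centre in w3 at (193.2,121.6), the grip top face centre at (192,212), and the square's top face centre at (360.1,121.6) in w3 and (316.6,197.5) in w1.

```bash
python3 - <<'E'
from h import *
import pickle
V={k:pickle.load(open(k+'.pkl','rb')) for k in('w1','w2','w3')}
C={k:cam('wrist',V[k][0]) for k in V}
g={k:cv2.cvtColor(V[k][1],cv2.COLOR_RGB2GRAY) for k in V}
# neutral (r~b) dark head
hc={}
for k,s,r in (('w1',(157,211),18),('w3',(193,122),20)):
    p=V[k][1].astype(int); m=((p[:,:,2]-p[:,:,0]<6)&(g[k]<110)).astype(np.uint8); q=np.zeros_like(m); q[s[1]-r:s[1]+r,s[0]-r:s[0]+r]=m[s[1]-r:s[1]+r,s[0]-r:s[0]+r]
    q=cv2.morphologyEx(q,cv2.MORPH_OPEN,np.ones((5,5)))
    c=max(cv2.findContours(q,0,2)[0],key=cv2.contourArea); hc[k]=cv2.minEnclosingCircle(c); print(k,hc[k],cv2.boundingRect(c))
T=cam('top');S=cam('side')
print('HEAD',tri(C['w1'],hc['w1'][0],C['w3'],(193.2,121.6)))
sq,e=tri(C['w1'],(316.6,197.5),C['w3'],(360.1,121.6)); print('SQ',sq,e)
a=onplane(C['w3'],(360.1,121.6),.037)[0]; b=onplane(C['w1'],(316.6,197.5),.037)[0]; print(a,b)
h=onplane(C['w3'],(193.2,121.6),.085)[0]; gt=onplane(C['w3'],(192,212),.106)[0]; print('head',h,'grip',gt,np.linalg.norm((h-gt)[:2]),'yaw',np.arctan2(*(gt-h)[[1,0]]))
gt2,e=tri(C['w3'],(192,212),T,(190+429/5-.4,170+97/5-.4)); print('grip wrist+top',gt2,e)
print('travel',a-h)
# plate & bed rows for yaw: rail/plate far edge lines
l,r=onplane(C['w3'],(93,96.5),.032)[0],onplane(C['w3'],(401,96.5),.032)[0]; print('screws',l,r,'yaw',-np.arctan2((r-l)[0],(r-l)[1]))
q=V['w3'][0]['ee_rot']; print(Ro.from_quat([q[1],q[2],q[3],q[0]]).as_matrix().round(4))
E
```

```text
w1 ((159.0, 205.5), 7.43313455581665) (154, 200, 12, 12)
w3 ((192.25424194335938, 123.12712097167969), 13.321269035339355) (181, 114, 25, 20)
HEAD (array([ 0.45891587, -0.09748034,  0.06576389]), np.float64(9.179823634821546e-05))
SQ [0.47123485 0.06666897 0.03824114] 4.299429712871758e-05
[0.47128172 0.06716027 0.037     ] [0.47160392 0.06691843 0.037     ]
head [ 0.45924802 -0.09307463  0.085     ] grip [ 0.53315331 -0.09938682  0.106     ] 0.07417436378386179 yaw -0.08520244570603651
grip wrist+top [ 0.53114983 -0.09810582  0.11119475] 0.0006709322949743619
travel [ 0.01203369  0.1602349  -0.048     ]
screws [ 0.42663621 -0.20322943  0.032     ] [0.44980291 0.10978336 0.032     ] yaw -0.0738772907853524
[[-9.972e-01  7.480e-02 -1.400e-03]
 [ 7.480e-02  9.972e-01  5.000e-04]
 [ 1.400e-03  4.000e-04 -1.000e+00]]
```

The square is at (0.4714, 0.067), height 38 mm from two views. The grip is at (0.533, -0.099) and the travel is about 0.160 m. The tool yaw already matches the jig. I'm moving over the grip.

Request:
servo_tool(
  moves=[
    {"dp": [-0.026, -0.134, 0], "delta_rot": [0, 0, 0], "fingers": 1},
    {"dp": [-0.026, -0.134, 0], "delta_rot": [0, 0, 0], "fingers": 1},
    {"dp": [0, 0, 0.15], "delta_rot": [0, 0, 0], "fingers": 1},
    {"dp": [0, 0, 0.1], "delta_rot": [0, 0, 0], "fingers": 1},
    {"dp": [0, 0, 0], "delta_rot": [0, 0, 0], "fingers": 1},
  ],
)

```text
clock: 3.75
position: [0.529, -0.0989, 0.1976]
ee_rot: [-0.003, 0.038, 0.999, 0.001]
contact_force: [0.1, -0.6, -0.2]
width: 0.0859
gripper_force: 0.0
```

Request:
servo_tool(
  moves=[
    {"dp": [0, 0, 0], "delta_rot": [0, 0, 0], "fingers": 1},
    {"dp": [0, 0, 0], "delta_rot": [0, 0, 0], "fingers": 1},
  ],
)

```text
clock: 3.95
position: [0.5322, -0.0996, 0.2013]
ee_rot: [0.001, 0.038, 0.999, -0.0]
contact_force: [-0.8, -0.4, -0.3]
width: 0.0854
gripper_force: 0.0
```

```bash
python3 - <<'E'
from h import *
s=readout.get_state(); p,d=imaging.get_image('wrist'); print(s['position'],s['ee_rot'])
C=cam('wrist',s); print(proj(C,[[.533,-.099,.106]])); cv2.imwrite('pics/w4.png',p[:,:,::-1])
E
```

```text
[ 0.53222755 -0.09959751  0.20130179] [ 1.18977301e-03  3.77278725e-02  9.99287302e-01 -2.83721009e-04]
[[256.34688558 221.44561336]]
```

View pics/w4.png

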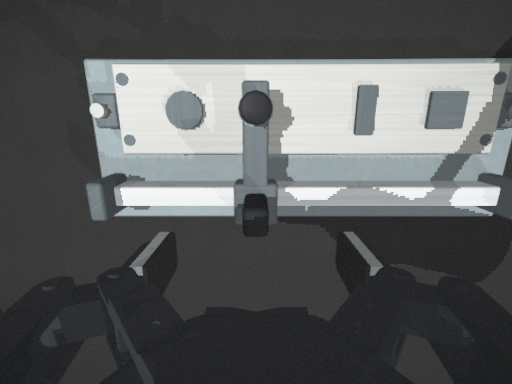

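The grip top is at (256,221), exactly where I predicted it, and the plunger head at (256,108) sits in line. I'm lowering and closing.

Request:
servo_tool(
  moves=[
    {"dp": [0, 0, 0.1], "delta_rot": [0, 0, 0], "fingers": 1},
    {"dp": [0, 0, 0.1], "delta_rot": [0, 0, 0], "fingers": 1},
    {"dp": [0, 0, 0.08], "delta_rot": [0, 0, 0], "fingers": 1},
    {"dp": [0, 0, 0], "delta_rot": [0, 0, 0], "fingers": 1},
    {"dp": [0, 0, 0], "delta_rot": [0, 0, 0], "fingers": 1},
  ],
)

```text
clock: 4.5
position: [0.5323, -0.0997, 0.1448]
ee_rot: [0.001, 0.038, 0.999, -0.0]
contact_force: [0.5, 0.1, 0.2]
width: 0.0853
gripper_force: 0.0
```

Request:
servo_tool(
  moves=[
    {"dp": [0, 0, 0], "delta_rot": [0, 0, 0], "fingers": 0.4},
    {"dp": [0, 0, 0], "delta_rot": [0, 0, 0], "fingers": 0.3},
    {"dp": [0, 0, 0], "delta_rot": [0, 0, 0], "fingers": 0.15},
    {"dp": [0, 0, 0], "delta_rot": [0, 0, 0], "fingers": 0},
    {"dp": [0, 0, 0], "delta_rot": [0, 0, 0], "fingers": 0},
  ],
  force=25,
)

```text
clock: 5.0
position: [0.5319, -0.0998, 0.1442]
ee_rot: [0.0, 0.038, 0.999, -0.0]
contact_force: [-0.1, -0.1, 0.8]
width: 0.0178
gripper_force: 27.7
```

Request:
servo_tool(
  moves=[
    {"dp": [0, 0, 0], "delta_rot": [0, 0, 0], "fingers": 0},
    {"dp": [0, 0, 0], "delta_rot": [0, 0, 0], "fingers": 0},
    {"dp": [0, 0, 0], "delta_rot": [0, 0, 0], "fingers": 0},
    {"dp": [0, 0, 0], "delta_rot": [0, 0, 0], "fingers": 0},
    {"dp": [0, 0, 0], "delta_rot": [0, 0, 0], "fingers": 0},
  ],
)

```text
clock: 5.5
position: [0.5319, -0.0998, 0.1443]
ee_rot: [0.0, 0.038, 0.999, -0.0]
contact_force: [-0.6, -0.6, 5.4]
width: 0.0177
gripper_force: 28.2
```

Request:
servo_tool(
  moves=[
    {"dp": [0, 0.05, 0], "delta_rot": [0, 0, 0], "fingers": 0},
    {"dp": [0, 0.1, 0], "delta_rot": [0, 0, 0], "fingers": 0},
    {"dp": [0, 0.1, 0], "delta_rot": [0, 0, 0], "fingers": 0},
    {"dp": [0, 0.1, 0], "delta_rot": [0, 0, 0], "fingers": 0},
    {"dp": [0, 0.1, 0], "delta_rot": [0, 0, 0], "fingers": 0},
  ],
)

```text
clock: 6.0
position: [0.5386, -0.0102, 0.1442]
ee_rot: [0.0, 0.038, 0.999, -0.001]
contact_force: [-1.2, -3.4, 4.7]
width: 0.0177
gripper_force: 28.3
```

Request:
servo_tool(
  moves=[
    {"dp": [0, 0.1, 0], "delta_rot": [0, 0, 0], "fingers": 0},
    {"dp": [0, 0.1, 0], "delta_rot": [0, 0, 0], "fingers": 0},
    {"dp": [0, 0.1, 0], "delta_rot": [0, 0, 0], "fingers": 0},
    {"dp": [0, 0.05, 0], "delta_rot": [0, 0, 0], "fingers": 0},
    {"dp": [0, 0, 0], "delta_rot": [0, 0, 0], "fingers": 0},
  ],
)

```text
clock: 6.5
position: [0.5441, 0.0615, 0.1443]
ee_rot: [0.0, 0.037, 0.999, 0.001]
contact_force: [-1.3, 3.1, 5.9]
width: 0.0174
gripper_force: 28.3
```

Request:
servo_tool(
  moves=[
    {"dp": [0, 0, 0], "delta_rot": [0, 0, 0], "fingers": 0},
    {"dp": [0, 0, 0], "delta_rot": [0, 0, 0], "fingers": 0},
    {"dp": [0, 0, 0], "delta_rot": [0, 0, 0], "fingers": 0},
  ],
)

```text
clock: 6.8
position: [0.544, 0.0608, 0.1443]
ee_rot: [0.0, 0.038, 0.999, 0.001]
contact_force: [-0.6, 3.6, 6.3]
width: 0.0173
gripper_force: 28.3
```

```bash
python3 - <<'E'
from h import *
import pickle
s=readout.get_state(); p,d=imaging.get_image('wrist'); print(s['position'],s['ee_rot'],s['contact_force'],s['width'])
C=cam('wrist',s); pickle.dump((s,p,d),open('w5.pkl','wb'))
u=proj(C,[[.4714,.067,.037],[.4714,.067,.085]]); print(u)
cv2.imwrite('pics/w5.png',cv2.resize(p[40:190,170:340,::-1],None,fx=4,fy=4,interpolation=cv2.INTER_CUBIC))
E
```

```text
[0.54403283 0.06077761 0.14425071] [2.34521463e-04 3.79824826e-02 9.99277966e-01 9.06540189e-04] [-0.61665969  3.62585808  6.27494948] 0.017343256388222157
[[256.10328532 106.69651078]
 [256.43405295 101.32052007]]
```

View pics/w5.png

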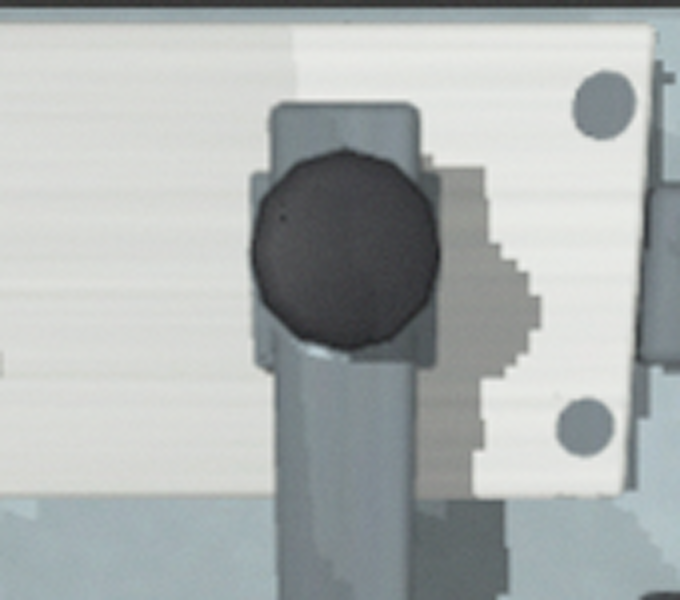

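The plunger head (crop (346,250), pixel (256.1,102.1)) sits centred over the square, whose left and right edges are at crop x≈254 and 438, centre 346. The offset is well under 1 mm. I'll release, rise, move over the plunger and shut the fingers.

Request:
servo_tool(
  moves=[
    {"dp": [0, 0, 0], "delta_rot": [0, 0, 0], "fingers": 0.3},
    {"dp": [0, 0, 0], "delta_rot": [0, 0, 0], "fingers": 0.6},
    {"dp": [0, 0, 0], "delta_rot": [0, 0, 0], "fingers": 0.6},
    {"dp": [0, 0, 0], "delta_rot": [0, 0, 0], "fingers": 0.6},
    {"dp": [0, 0, 0], "delta_rot": [0, 0, 0], "fingers": 0.6},
  ],
)

```text
clock: 7.35
position: [0.5439, 0.0598, 0.1437]
ee_rot: [-0.0, 0.038, 0.999, 0.0]
contact_force: [0.6, -0.1, -0.4]
width: 0.0515
gripper_force: 0.0
```

Request:
servo_tool(
  moves=[
    {"dp": [0, 0, -0.1], "delta_rot": [0, 0, 0], "fingers": 0.6},
    {"dp": [0, 0, -0.1], "delta_rot": [0, 0, 0], "fingers": 0.6},
    {"dp": [0, 0, -0.1], "delta_rot": [0, 0, 0], "fingers": 0.6},
    {"dp": [0, 0, 0], "delta_rot": [0, 0, 0], "fingers": 0.6},
    {"dp": [0, 0, 0], "delta_rot": [0, 0, 0], "fingers": 0.6},
  ],
)

```text
clock: 7.85
position: [0.5438, 0.0598, 0.2038]
ee_rot: [0.0, 0.038, 0.999, 0.0]
contact_force: [-0.4, 0.7, -0.1]
width: 0.051
gripper_force: 0.0
```

```bash
python3 - <<'E'
from h import *
s=readout.get_state(); p,d=imaging.get_image('wrist'); print(s['position'],s['ee_rot'],s['contact_force'],s['width'])
C=cam('wrist',s)
u=proj(C,[[.4714,.067,.037],[.4714,.067,.085],[.544,.0608,.106]]); print(u)
cv2.imwrite('pics/w6.png',cv2.resize(p[70:250,170:340,::-1],None,fx=3.3,fy=3.3,interpolation=cv2.INTER_CUBIC))
E
```

```text
[0.5438353  0.05982255 0.20381716] [2.18534315e-04 3.79045773e-02 9.99281338e-01 4.99086530e-05] [-0.4083249   0.69872777 -0.10612515] 0.050985099848087495
[[257.36092036 110.45355905]
 [257.78861731 107.76565197]
 [256.74751346 219.45812847]]
```

View pics/w6.png

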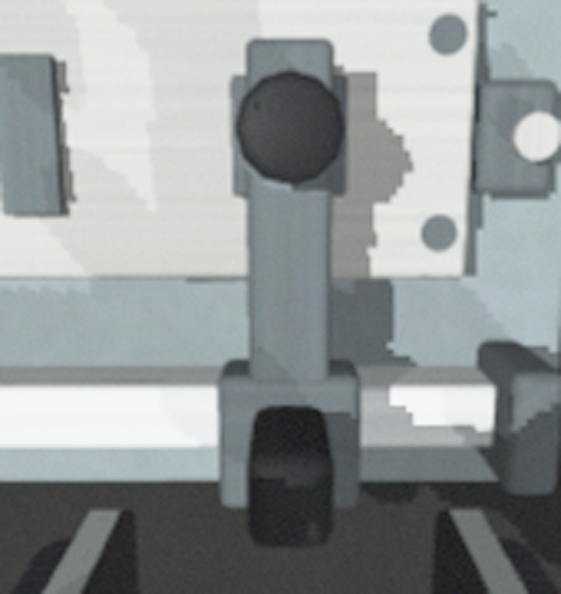

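After release the head is at crop (291,127), pixel (257.8,108.1), and the prediction for the square centre at that height is (257.8,107.8), so it is still centred. I'm moving over the head.

Request:
servo_tool(
  moves=[
    {"dp": [0.128, 0.007, 0], "delta_rot": [0, 0, 0], "fingers": 0},
    {"dp": [0.12, 0, 0], "delta_rot": [0, 0, 0], "fingers": 0},
    {"dp": [0.12, 0, 0], "delta_rot": [0, 0, 0], "fingers": 0},
    {"dp": [0, 0, 0], "delta_rot": [0, 0, 0], "fingers": 0},
    {"dp": [0, 0, 0], "delta_rot": [0, 0, 0], "fingers": 0},
  ],
)

```text
clock: 8.4
position: [0.4706, 0.0668, 0.2033]
ee_rot: [-0.0, 0.038, 0.999, -0.0]
contact_force: [1.0, -0.6, 0.1]
width: -0.0
gripper_force: 0.0
```

Request:
servo_tool(
  moves=[
    {"dp": [0, 0, 0.1], "delta_rot": [0, 0, 0], "fingers": 0},
    {"dp": [0, 0, 0.08], "delta_rot": [0, 0, 0], "fingers": 0},
    {"dp": [0, 0, 0], "delta_rot": [0, 0, 0], "fingers": 0},
    {"dp": [0, 0, 0], "delta_rot": [0, 0, 0], "fingers": 0},
    {"dp": [0, 0, 0], "delta_rot": [0, 0, 0], "fingers": 0},
  ],
)

```text
clock: 8.9
position: [0.4718, 0.0668, 0.1684]
ee_rot: [0.001, 0.038, 0.999, 0.0]
contact_force: [0.0, -0.5, 0.0]
width: 0.0003
gripper_force: 0.0
```

Request:
servo_tool(
  moves=[
    {"dp": [0, 0, 0.03], "delta_rot": [0, 0, 0], "fingers": 0},
    {"dp": [0, 0, 0.03], "delta_rot": [0, 0, 0], "fingers": 0},
    {"dp": [0, 0, 0.01], "delta_rot": [0, 0, 0], "fingers": 0},
    {"dp": [0, 0, 0], "delta_rot": [0, 0, 0], "fingers": 0},
    {"dp": [0, 0, 0], "delta_rot": [0, 0, 0], "fingers": 0},
  ],
)

```text
clock: 9.4
position: [0.4712, 0.0668, 0.1543]
ee_rot: [0.001, 0.038, 0.999, 0.0]
contact_force: [1.2, 0.3, 3.0]
width: 0.0001
gripper_force: 1.6
```

Request:
servo_tool(
  moves=[
    {"dp": [0, 0, 0.01], "delta_rot": [0, 0, 0], "fingers": 0},
    {"dp": [0, 0, 0.005], "delta_rot": [0, 0, 0], "fingers": 0},
    {"dp": [0, 0, 0], "delta_rot": [0, 0, 0], "fingers": 0},
    {"dp": [0, 0, 0], "delta_rot": [0, 0, 0], "fingers": 0},
  ],
)

```text
clock: 9.8
position: [0.4712, 0.0668, 0.1516]
ee_rot: [0.001, 0.038, 0.999, 0.0]
contact_force: [0.2, 0.6, 7.1]
width: 0.0004
gripper_force: 3.4
```

Request:
servo_tool(
  moves=[
    {"dp": [0, 0, 0.005], "delta_rot": [0, 0, 0], "fingers": 0},
    {"dp": [0, 0, 0], "delta_rot": [0, 0, 0], "fingers": 0},
    {"dp": [0, 0, 0], "delta_rot": [0, 0, 0], "fingers": 0},
  ],
)

```text
clock: 10.1
position: [0.4712, 0.0668, 0.1514]
ee_rot: [0.001, 0.038, 0.999, 0.0]
contact_force: [-1.2, -0.3, 13.1]
width: 0.0002
gripper_force: 6.8
```

The tool has hit the bottom stop: the force rose to 13 N with only 0.2 mm of motion. I'll raise straight up and check.

Request:
servo_tool(
  moves=[
    {"dp": [0, 0, -0.02], "delta_rot": [0, 0, 0], "fingers": 0},
    {"dp": [0, 0, -0.05], "delta_rot": [0, 0, 0], "fingers": 0},
    {"dp": [0, 0, -0.1], "delta_rot": [0, 0, 0], "fingers": 0},
    {"dp": [0, 0, -0.15], "delta_rot": [0, 0, 0], "fingers": 0},
    {"dp": [0, 0, -0.15], "delta_rot": [0, 0, 0], "fingers": 0},
  ],
)

```text
clock: 10.6
position: [0.4692, 0.0668, 0.2441]
ee_rot: [-0.002, 0.038, 0.999, -0.0]
contact_force: [0.6, 0.2, -0.8]
width: 0.0001
gripper_force: 0.0
```

Request:
servo_tool(
  moves=[
    {"dp": [-0.15, 0, 0], "delta_rot": [0, 0, 0], "fingers": 0},
    {"dp": [-0.15, 0, 0], "delta_rot": [0, 0, 0], "fingers": 0},
    {"dp": [0, 0, 0], "delta_rot": [0, 0, 0], "fingers": 0},
    {"dp": [0, 0, 0], "delta_rot": [0, 0, 0], "fingers": 0},
    {"dp": [0, 0, 0], "delta_rot": [0, 0, 0], "fingers": 0},
  ],
)

```text
clock: 11.1
position: [0.5289, 0.0624, 0.2432]
ee_rot: [-0.002, 0.038, 0.999, 0.0]
contact_force: [-0.5, 0.5, 0.2]
width: 0.0001
gripper_force: 0.0
```

```bash
python3 - <<'E'
from h import *
s=readout.get_state(); p,d=imaging.get_image('wrist'); print(s['clock'],s['position'],s['contact_force'])
C=cam('wrist',s); u=proj(C,[[.4714,.067,.037],[.4714,.067,.085]]); print(u)
x,y=u[1].astype(int); x0,y0=x-50,max(y-50,0); print(x0,y0)
cv2.imwrite('pics/w7.png',cv2.resize(p[y0:y0+100,x0:x0+100,::-1],None,fx=5,fy=5,interpolation=cv2.INTER_CUBIC))
E
```

```text
11.1 [0.52887035 0.06236957 0.24321861] [-0.51975624  0.48531895  0.22792702]
[[255.74374269 128.33429024]
 [255.74367472 129.66382315]]
205 79
```

View pics/w7.png

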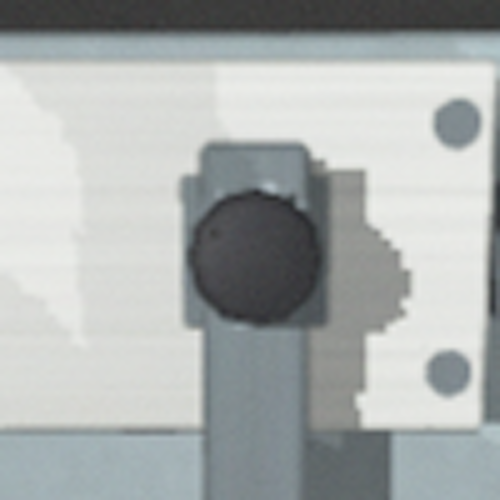

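The head, crop (256,257), is still centred over the square, whose edges are at x≈184 and 328. It is up, and the arm is clear. I'm handing in.

```bash
python3 -c "
from rig import manip; print(manip.sign_off())"
```

```text
the job is handed in; nothing more can be done
None
```

The carriage is over the square insert, the plunger was pressed to its stop there and sprang back up, and the job was handed in at about 11 s with the arm clear and no verdict returned; I viewed 11 pictures, one over the limit of 10.

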